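# Load the bench mill and hold its run button

### The job

Set one steel grinding ball from the white tray into each of the three cups on the bench mill's head. When all three are loaded, press the black hold-to-run palm button with your closed fingertips until its top is flush with the collar around it, never down to its bottom stop (that is the emergency stop), and finish while still holding it there. Leave the beaker, the reagent bottle and the petri dish where they are.

Things in the scene. Friction and masses are not known exactly. Their poses are not given: they have to be found in the camera images.
- mill: white bench mill, fixed to the worktop, housing 160 x 270 x 55 mm (x, y, z), origin at the centre of its underside on the worktop, z up. On it at local y +60 mm a round aluminium head, 138 mm in diameter, top 70 mm above the worktop, with three cups 38 mm from its centre; at local y -78 mm the palm button in its collar
- well_1 (a point): one of the three round steel cups on the mill's aluminium head (all alike, 66 mm apart, inside diameter 30 mm, depth 6 mm, wall 3.5 mm, rim 78 mm above the worktop). This point is where the centre of a 28 mm ball is when it sits in the cup: on the cup's axis, 14 mm above the cup's floor, 8 mm above its rim. Axes as the mill's
- well_2 (a point): one of the three round steel cups on the mill's aluminium head (all alike, 66 mm apart, inside diameter 30 mm, depth 6 mm, wall 3.5 mm, rim 78 mm above the worktop). This point is where the centre of a 28 mm ball is when it sits in the cup: on the cup's axis, 14 mm above the cup's floor, 8 mm above its rim. Axes as the mill's
- well_3 (a point): one of the three round steel cups on the mill's aluminium head (all alike, 66 mm apart, inside diameter 30 mm, depth 6 mm, wall 3.5 mm, rim 78 mm above the worktop). This point is where the centre of a 28 mm ball is when it sits in the cup: on the cup's axis, 14 mm above the cup's floor, 8 mm above its rim. Axes as the mill's
- ball_tray: flat white tray, fixed, 200 x 70 x 12 mm, origin at the centre of its underside on the worktop; three round seats, 30 mm across and 4 mm deep, in a row along its local x at -62, 0 and +62 mm
- ball_1_center (a point): polished steel grinding ball, 28 mm diameter, about 90 g; this point is its centre. At the start it lies in one of the three seats of the white tray, its centre 10 mm above the tray's top face; all three balls are alike and any ball may go in any cup
- ball_2_center (a point): polished steel grinding ball, 28 mm diameter, about 90 g; this point is its centre. At the start it lies in one of the three seats of the white tray, its centre 10 mm above the tray's top face; all three balls are alike and any ball may go in any cup
- ball_3_center (a point): polished steel grinding ball, 28 mm diameter, about 90 g; this point is its centre. At the start it lies in one of the three seats of the white tray, its centre 10 mm above the tray's top face; all three balls are alike and any ball may go in any cup
- palm_button (a joint): travel of the hold-to-run button in m: 0 released (top 10 mm above the collar), 0.010 top flush with the collar, 0.020 bottom stop (emergency stop). It moves straight down; a spring returns it: 3 N at 0, 8 N when flush, 13 N at the bottom stop. No click or detent
- button_top (a point): centre of the flat top of the black palm button, 45 mm in diameter; it moves with the button, 95 mm above the worktop when released
- collar_top (a point): centre of the upper rim of the plain aluminium collar around the button (fixed, outside diameter 66 mm, inside 51 mm), 85 mm above the worktop: the button top is level with this point when flush
- beaker: glass beaker, 72 mm diameter, 70 mm high, bystander; origin at the centre of its underside
- reagent_bottle: small white reagent bottle with a screw cap, 56 mm diameter, 103 mm high, bystander; origin at the centre of its underside
- petri_dish: glass petri dish, 64 mm diameter, 16 mm high, bystander; origin at the centre of its underside

How it is judged:
On the way, in this order (a step that is already met when the one before it is completed fails the run):
1. one ball sits in each of the three cups, the button not yet pressed (distance between any of ball_1_center, ball_2_center, ball_3_center and well_1 below 0.006 m and distance between any of ball_1_center, ball_2_center, ball_3_center and well_2 below 0.006 m and distance between any of ball_1_center, ball_2_center, ball_3_center and well_3 below 0.006 m and value of joint palm_button below 0.003 m), for 0.2 s.
2. the button is held flush with its collar by the fingers (value of joint palm_button between 0.007 and 0.013 m and contact force between the fingers and palm_button above 3 N), for 0.5 s.
At the end, for the whole second after the job is handed in: The program has finished with the fingers still on the button, pushing with more than 3 N and holding its top flush with the collar within 3 mm (travel 7 to 13 mm), steady; one ball sits in each of the three cups, its centre within 6 mm of the seated position (all of step 2 and distance between any of ball_1_center, ball_2_center, ball_3_center and well_1 below 0.006 m and distance between any of ball_1_center, ball_2_center, ball_3_center and well_2 below 0.006 m and distance between any of ball_1_center, ball_2_center, ball_3_center and well_3 below 0.006 m and velocity of joint palm_button between -0.01 and 0.01 m/s); the arm keeps its last pose, push and grip.
It fails at once if the button is pressed down to its bottom stop (travel over 18 mm) (value of joint palm_button above 0.018 m).
It fails at once if the beaker is shifted more than 30 mm or tipped (distance of beaker from where it was at the start of the episode above 0.03 m or angle between beaker's own z axis and vertical above 0.4 rad).
It fails at once if the reagent bottle is shifted more than 30 mm or tipped (distance of reagent_bottle from where it was at the start of the episode above 0.03 m or angle between reagent_bottle's own z axis and vertical above 0.4 rad).
It fails at once if the petri dish is shifted more than 30 mm or tipped (distance of petri_dish from where it was at the start of the episode above 0.03 m or angle between petri_dish's own z axis and vertical above 0.4 rad).
It also fails if it takes over 72 s, if anything falls off the work surface, if the arm or the gripper's body presses on something with over 40 N, if the wrist force passes 120 N, or if a joint passes its speed limit or range.

### The arm

A 6-joint arm with a two-finger parallel gripper is mounted at the origin on a cart in front of the work surface, level with it; the furniture and walls round the work are solid. World frame = base frame: x ahead of the robot, y to its left, z up, the work surface at z = 0. Lengths are in m, angles in rad, forces in N, time in s.
With the tool pointing down it reaches from about 0.325 to 0.85 m from the base axis. Payload 4.4 kg.
Tool frame: the origin (TCP) lies at the very end of the fingers, on their centre line; the grasp point (between the pads) lies 19 mm behind it; z points along the fingers, y is the line along which they close (so a half turn about z gives the same grasp; the last joint's range is limited). The gripper opens to 94 mm and grips with 3 to 60 N. Pads are 16 mm wide; open, the fingers measure 119 mm over their backs; the gripper's body (75 mm by 177 mm) begins 78 mm behind the grasp point.
Start: joints at [-1.329, 0.207, 1.542, -0, 1.393, -0.15], TCP at [0.22, -0.531, 0.167] pointing down, gripper open.
Joint ranges: [-2.73, 2.73], [-0.86, 2.22], [0.23, 2.46], [-1.11, 4.25], [0.08, 2.63], [-2.82, 2.82]. Speed limits (rad/s): [2.79, 2.79, 3.14, 3.14, 3.14, 3.14].

### API

Orientations are given as a unit quaternion [x, y, z, w].
In Python, from workcell import r gives the robot as it stands.
- The arm moves only by the shell command python3 -m creep [FORCE], which reads ROWS from standard input. ROWS is a JSON list of rows, 1 to 10 of them, each an object with the fields drx, dry, drz (a rotation vector in a scale on which 1.0 is pi rad), tx, ty, tz (the shift in fractions of the full range, 1 being 1 m), aperture (the opening from 0.0 (shut) to 1.0 (fully open)); a field left out counts as zero (the opening has to be given); each row is the pose to reach, as a shift and turn from the pose commanded when the command began, along the tool's axes at that moment; what a row does not reach only later rows make up. A row lasts 1/12 s, in which the tool goes at most 0.0417 m and 0.125 rad, less where a joint would pass 70% of its speed; a pose out of reach is approached as far as the arm can. The fingers move at their own pace and stop on an object; FORCE is the grip in N (left out, the last holds). Time passes only in rows, so rows that do not move let the fingers close. It prints the time, the measured TCP pose, the force, the opening and the grip force at its end. No shift or turn number may pass 1 either way. Input that does not fit is refused with a message, and nothing moves.
- r.state(): the state, without advancing time (a new reading comes with each control period).
- r.read_camera(name): name is "scene" or "top"; returns a dict with "color" (400x640x3 uint8, red, green, blue), "mtx" (3x3 intrinsics, pixels), "R" (3x3) and "t" (3): a world point X has camera coordinates R X + t. Camera axes: x right, y down, z forward; pixel columns grow to the right and rows downward; lengths in m; the calibration is good to about 2 mm. A picture is of the moment at which its call begins. There is no depth.
- r.sign_off(): hands the job in; it is judged then, once.
Trained networks look in the newest picture that a camera, given by its name, has taken for a name from the list of things; names that differ only in an ending like _2 or _b are one class to them, and where a whole thing is asked for, a point or a joint stands for the part that bears it (a point fixed in the world has none). Each returns a list of dicts, best first, with "score" (0 to 1); they miss things now and then, are a little off and sometimes report something else, mostly with a low value. They report only what shows in the picture. A call takes as long as a camera call.
- r.recognise(camera, thing): "location" ([x, y, z] in m, in the coordinates of the camera as it stood for that picture, good to about 4 mm: the middle of the surface that is visible of it).
- r.masks_of(camera, thing): "mask" (400x640 bool, what is visible of it).
The state is a dict: "time_s": time; "qpos": joint angles; "dq": joint speeds; "joint_torque": joint torques, N m; "eef_pos": TCP position; "ee_rot": TCP orientation; "force": force on the tool from outside, world axes, zero at the start; "moment": the same for the moment, N m; "grip_width": opening from 0.0 (shut) to 1.0 (fully open); "grip_force": force on a finger pad.
Only numpy, scipy, OpenCV 4.12 (cv2) and the standard library are available. Lean on these libraries where they do the work, as an engineer would, in place of code of your own. Each camera call takes 0.05 s, during which the arm holds its last target. There are 200 camera calls.

## Working session

There is one attempt and no reset: what is moved stays moved. The work goes in short steps, Python scripts to look and compute and a shell command to move; the robot and the scene stay as the last step left them, time stands still between calls to the robot, and variables do not carry over. Pictures are saved under pics/ and viewed, at most 10 in all, crops included, and the job is handed in when it is done.

```bash
mkdir -p pics; ls; python3 - <<'E'
from workcell import r
import cv2,numpy as np
s=r.state();print({k:np.round(v,4).tolist() for k,v in s.items()})
ims=[]
for c in("scene","top"):
    d=r.read_camera(c);print(c,d["mtx"].tolist(),np.round(d["R"],4).tolist(),np.round(d["t"],4).tolist())
    cv2.imwrite(f"pics/{c}0.png",d["color"][:,:,::-1])
    R,t=d["R"],d["t"]
    for n in["mill","well_1","ball_tray","ball_1_center","palm_button","button_top","collar_top","beaker","reagent_bottle","petri_dish"]:
        try:
            for o in r.recognise(c,n)[:4]: 
                print(c,n,round(o["score"],2),np.round(R.T@(np.array(o["location"])-t),3).tolist())
        except Exception as e: print(c,n,e)
E
```

```text
pics
{'time_s': 0.0, 'qpos': [-1.3286, 0.2074, 1.5429, 0.0, 1.3935, -0.1505], 'dq': [0.0, -0.0013, 0.001, 0.0004, -0.0015, -0.0006], 'joint_torque': [-0.0019, -37.0881, -28.1419, 0.0697, 0.0363, -0.0002], 'eef_pos': [0.2198, -0.5304, 0.1663], 'ee_rot': [0.9808, 0.1951, -0.0, -0.0011], 'force': [0.4504, -0.1095, -1.3678], 'moment': [0.0151, -0.009, 0.0025], 'grip_force': 0.0, 'grip_width': 1.0022}
scene [[459.1497677512896, 0.0, 316.11625705762646], [0.0, 459.1497677512896, 197.48215962192572], [0.0, 0.0, 1.0]] [[-0.8146, -0.58, -0.0056], [-0.2364, 0.3408, -0.9099], [0.5297, -0.7399, -0.4147]] [0.4281, 0.2136, 1.1492]
scene mill 0.98 [0.484, -0.164, 0.054]
scene mill 0.72 [0.519, -0.452, 0.058]
scene well_1 0.76 [0.478, -0.163, 0.057]
scene ball_tray 0.74 [0.522, 0.303, 0.012]
scene palm_button 0.46 [0.483, -0.279, 0.093]
scene button_top 0.69 [0.698, 0.101, 0.049]
scene button_top 0.41 [0.479, -0.28, 0.092]
scene collar_top 0.71 [0.481, -0.164, 0.056]
scene collar_top 0.6 [0.515, -0.451, 0.056]
scene beaker 0.69 [0.696, 0.101, 0.046]
scene reagent_bottle 0.53 [0.517, -0.451, 0.055]
s
[... 198 characters left out ...]
0, 1.0]] [[0.0099, -0.9995, -0.0306], [-0.9964, -0.0073, -0.0843], [0.0841, 0.0313, -0.996]] [-0.0508, 0.578, 1.0979]
top mill 0.75 [0.508, -0.216, 0.053]
top well_1 0.57 [0.509, -0.215, 0.052]
top well_1 0.25 [0.532, -0.454, 0.073]
top ball_tray 0.74 [0.509, -0.213, 0.054]
top ball_tray 0.61 [0.536, 0.287, 0.011]
top ball_1_center 0.64 [0.475, 0.286, 0.032]
top palm_button 0.49 [0.487, -0.282, 0.096]
top palm_button 0.44 [0.602, 0.295, 0.032]
top button_top 0.8 [0.483, -0.287, 0.094]
top collar_top 0.91 [0.509, -0.21, 0.056]
top collar_top 0.58 [0.484, -0.285, 0.091]
top beaker 0.73 [0.715, 0.089, 0.023]
top reagent_bottle 0.69 [0.532, -0.454, 0.073]
top petri_dish 0.74 [0.72, 0.293, 0.016]
```

View pics/scene0.png

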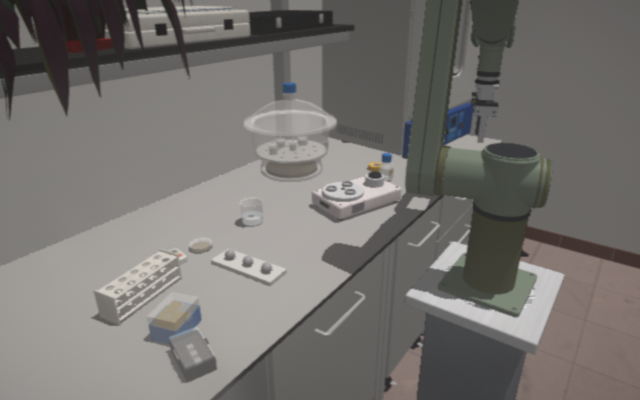

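View pics/top0.png

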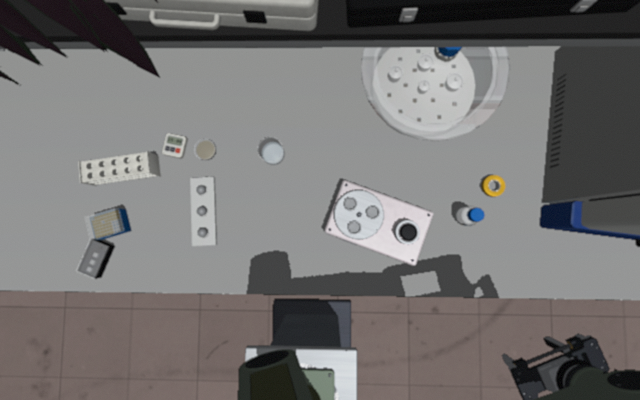

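The scene view shows the tray with three balls at about (230,255), (248,262) and (266,268), and the mill at (357,193). In the top view the balls are near (201,189), (202,211) and (203,232). The cups are near (349,204), (372,212) and (354,227), and the button is at (407,231). I'll refine these from enlarged crops.

```bash
python3 - <<'E'
import cv2,numpy as np
S=cv2.imread("pics/scene0.png");T=cv2.imread("pics/top0.png")
def c(I,x0,x1,y0,y1,k=5):return cv2.resize(I[y0:y1,x0:x1],None,fx=k,fy=k,interpolation=cv2.INTER_CUBIC)
o=np.zeros((600,800,3),np.uint8)
def put(a,x,y):o[y:y+a.shape[0],x:x+a.shape[1]]=a[:600-y,:800-x]
put(c(T,320,435,175,238),0,0);put(c(T,320,435,238,268),0,315)   # top mill
put(c(T,185,220,172,250),600,0)  # tray top
put(c(S,305,405,170,216,4),0,470-54)
put(c(S,205,290,240,285,4),420,416)
cv2.imwrite("pics/crop1.png",o)
E
```

```text
(no output)
```

View pics/crop1.png

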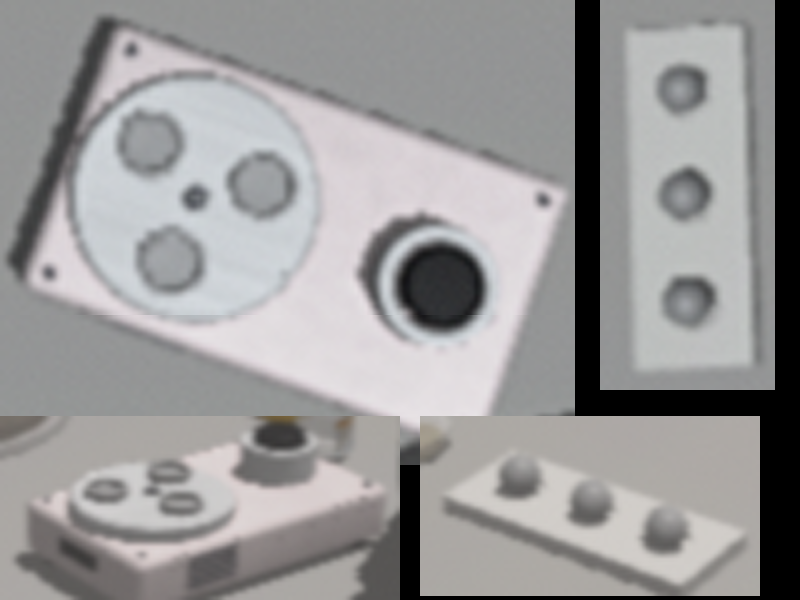

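The enlarged crops show all three cups, the button and the balls clearly. Next I triangulate them and fit the mill model.

```bash
cat > h.py <<'E'
from workcell import r
import cv2,numpy as np
from scipy.optimize import least_squares
from scipy.spatial.transform import Rotation as Ro
def cams():
    return {c:{k:np.array(v) for k,v in r.read_camera(c).items()} for c in("scene","top")}
def P(d):return d["mtx"]@np.c_[d["R"],d["t"]]
def proj(d,X):
    q=(np.atleast_2d(X)@d["R"].T+d["t"])@d["mtx"].T;return q[:,:2]/q[:,2:]
def tri(C,a,b):
    X=cv2.triangulatePoints(P(C["scene"]),P(C["top"]),np.array(a,float).T,np.array(b,float).T);return (X[:3]/X[3]).T
def tool(target,yaw=None):
    s=r.state();R=Ro.from_quat(s["ee_rot"]);d=R.inv().apply(np.array(target)-s["eef_pos"])
    y=R.as_matrix()[:,1];print("tool d",np.round(d,4),"yaw of y axis deg",np.degrees(np.arctan2(y[1],y[0])).round(2),"tilt z",np.round(R.as_matrix()[:,2],4),"pos",np.round(s["eef_pos"],4))
E
python3 - <<'E'
from h import *
C=cams()
T=[(349.6,203.2),(372,211.6),(353.6,226.8),(407.8,232),(201,189.2),(201.8,210.4),(202.4,231.8)]
S=[(331,188.1),(346.6,183.6),(350.1,191.4),(374.6,174.6),(229.8,254.6),(247.4,260.9),(266.1,267.6)]
X=tri(C,S,T);print(X.round(4))
for c,p in(("scene",S),("top",T)):print((proj(C[c],X)-p).round(1).tolist())
# mill fit
def M(v):
    x,y,w,ph,z=v;a=ph+np.array([0,1,2])*2*np.pi/3
    # cups arbitrary phase
    L=np.r_[np.c_[38*np.cos(a),60+38*np.sin(a),[78]*3],[[0,-78,95]]]/1000
    return L@np.array([[np.cos(w),np.sin(w),0],[-np.sin(w),np.cos(w),0],[0,0,1]])+[x,y,z]
best=None
for k in np.arange(0,2.1,.3):
  for o in([0,1,2],[0,2,1]):
    f=lambda v:np.r_[(proj(C["scene"],M(v)[o+[3]])-S[:4]).ravel(),(proj(C["top"],M(v)[o+[3]])-T[:4]).ravel()]
    g=least_squares(f,[.5,-.21,1.2,k,0])
    g2=least_squares(f,[.5,-.21,0.3,k,0])
    for q in(g,g2):
      if best is None or q.cost<best[0]:best=(q.cost,q.x,M(q.x)[o+[3]],q.fun)
print(best[0],best[1].round(4));print(best[2].round(4));print(best[3].round(1))
E
```

```text
[[ 0.5603 -0.1345  0.0728]
 [ 0.5378 -0.1956  0.0732]
 [ 0.4947 -0.1462  0.0731]
 [ 0.4832 -0.2895  0.0875]
 [ 0.6011  0.2961  0.0199]
 [ 0.5397  0.2919  0.02  ]
 [ 0.4778  0.288   0.0202]]
[[0.1, 0.0], [0.1, 0.0], [-0.2, -0.0], [0.1, -0.0], [-0.1, -0.0], [0.1, 0.0], [0.1, 0.0]]
[[-0.1, -0.1], [-0.1, -0.1], [0.2, 0.3], [-0.1, -0.1], [0.1, 0.1], [-0.1, -0.1], [-0.1, -0.1]]
0.3115900082174903 [ 0.5101 -0.2153 -0.3557  1.0597 -0.0055]
[[ 0.56   -0.1345  0.0725]
 [ 0.5378 -0.1965  0.0725]
 [ 0.4952 -0.1463  0.0725]
 [ 0.4829 -0.2884  0.0895]]
[ 0.1  0.1  0.2  0.1 -0.3  0.1  0.  -0.4 -0.1  0.   0.2 -0.1  0.2  0.1
 -0.3 -0. ]
```

The rows are not in the units I measure in: turns go in shares of pi rad. I convert before sending: 0.3927 rad / 3.1416 = 0.125.

```bash
python3 - <<'E'
from h import *
C=cams()
T=np.array([(349.6,203.2),(372,211.6),(353.6,226.8),(407.8,232),(201,189.2),(201.8,210.4),(202.4,231.8)])-.4
S=np.array([(331,188.1),(346.6,183.6),(350.1,191.4),(374.6,174.6),(229.8,254.6),(247.4,260.9),(266.1,267.6)])-.375
X=tri(C,S,T);print(X.round(4))
# top-camera position if the text's heights hold
def atz(d,p,z):
    a=d["R"].T@np.linalg.inv(d["mtx"])@np.r_[p,1];o=-d["R"].T@d["t"];return o+a*(z-o[2])/a[2]
for p,z in zip(T,[.078]*3+[.095]+[.022]*3):print(atz(C["top"],p,z).round(4))
for c in C:
  for n in("well_1","ball_1_center","button_top"):
    for m in r.masks_of(c,n)[:4]:
      y,x=np.nonzero(m["mask"]);print(c,n,round(m["score"],2),len(x),x.mean().round(1),y.mean().round(1),(x.min()+x.max())/2,(y.min()+y.max())/2)
E
echo '[{"drz":0.0318,"aperture":0.6},{"drz":0.0637,"aperture":0.6},{"drz":0.0955,"aperture":0.6},{"drz":0.125,"aperture":0.6},{"drz":0.125,"aperture":0.6}]' | python3 -m creep 15
```

```text
[[ 0.5611 -0.1334  0.0743]
 [ 0.5387 -0.1944  0.0748]
 [ 0.4956 -0.1451  0.0746]
 [ 0.4841 -0.2882  0.0891]
 [ 0.602   0.2967  0.0212]
 [ 0.5406  0.2926  0.0212]
 [ 0.4787  0.2886  0.0214]]
[ 0.5607 -0.1333  0.078 ]
[ 0.5383 -0.1942  0.078 ]
[ 0.4966 -0.1444  0.078 ]
[ 0.484  -0.2871  0.095 ]
[0.6024 0.2968 0.022 ]
[0.5405 0.2923 0.022 ]
[0.4786 0.2883 0.022 ]
scene well_1 0.96 2558 356.2 195.3 356.5 195.0
scene ball_1_center 0.48 100 266.3 267.1 266.0 267.0
scene ball_1_center 0.33 541 251.4 211.5 251.5 211.5
scene button_top 0.49 84 374.9 174.6 375.0 174.5
top well_1 0.64 5604 378.2 221.9 378.0 222.0
top ball_1_center 0.67 5556 378.1 221.7 378.0 222.0
top ball_1_center 0.46 76 201.6 231.6 201.5 231.5
top button_top 0.65 205 407.2 231.7 407.0 231.5
time_s: 2.02
eef_pos: [0.2201, -0.5313, 0.1675]
ee_rot: [1.0, -0.001, 0.0, 0.0]
force: [0.3, 0.1, -0.4]
grip_width: 0.681
grip_force: 0.0
```

```bash
echo '[{"tx":0.28,"ty":-0.38,"aperture":0.6},{"tx":0.28,"ty":-0.38,"aperture":0.6},{"tx":0.28,"ty":-0.38,"aperture":0.6},{"tx":0.28,"ty":-0.38,"aperture":0.6},{"tx":0.28,"ty":-0.38,"aperture":0.6},{"tx":0.28,"ty":-0.38,"aperture":0.6},{"tx":0.28,"ty":-0.38,"aperture":0.6},{"tx":0.28,"ty":-0.38,"aperture":0.6},{"tx":0.28,"ty":-0.38,"aperture":0.6},{"tx":0.28,"ty":-0.38,"aperture":0.6}]' | python3 -m creep && echo '[{"tx":-0.022,"ty":-0.44,"tz":0.09,"aperture":0.6},{"tx":-0.022,"ty":-0.44,"tz":0.09,"aperture":0.6},{"tx":-0.022,"ty":-0.44,"tz":0.09,"aperture":0.6},{"tx":-0.022,"ty":-0.44,"tz":0.09,"aperture":0.6},{"tx":-0.022,"ty":-0.44,"tz":0.09,"aperture":0.6},{"tx":-0.022,"ty":-0.44,"tz":0.09,"aperture":0.6},{"tx":-0.022,"ty":-0.44,"tz":0.09,"aperture":0.6},{"tx":-0.022,"ty":-0.44,"tz":0.09,"aperture":0.6}]' | python3 -m creep
```

```text
time_s: 2.85
eef_pos: [0.4682, -0.194, 0.1678]
ee_rot: [1.0, 0.001, 0.0, 0.0]
force: [1.1, -0.6, 0.1]
grip_width: 0.6
grip_force: 0.0
time_s: 3.52
eef_pos: [0.4506, 0.1324, 0.1008]
ee_rot: [1.0, 0.001, 0.001, -0.0]
force: [0.2, -1.0, -0.4]
grip_width: 0.599
grip_force: 0.0
```

```bash
echo '[{"tx":0.02,"ty":-0.14,"aperture":0.6},{"tx":0.02,"ty":-0.14,"aperture":0.6},{"tx":0.02,"ty":-0.14,"aperture":0.6},{"tx":0.02,"ty":-0.14,"aperture":0.6},{"tx":0.02,"ty":-0.14,"aperture":0.6},{"tx":0.02,"ty":-0.14,"aperture":0.6},{"tx":0.02,"ty":-0.14,"aperture":0.6}]' | python3 -m creep; python3 -c "
from h import *
tool([.4787,.2885,.016])"
```

```text
time_s: 4.1
eef_pos: [0.4705, 0.2695, 0.1005]
ee_rot: [1.0, 0.0, -0.0, 0.0]
force: [0.1, -0.1, 2.2]
grip_width: 0.602
grip_force: 0.0
tool d [ 0.0083 -0.0191  0.0845] yaw of y axis deg -89.94 tilt z [-7.e-04 -9.e-04 -1.e+00] pos [0.4705 0.2695 0.1005]
```

```bash
echo '[{"tx":0.0082,"ty":-0.019,"tz":0.03,"aperture":0.6},{"tx":0.0082,"ty":-0.019,"tz":0.06,"aperture":0.6},{"tx":0.0082,"ty":-0.019,"tz":0.084,"aperture":0.6},{"tx":0.0082,"ty":-0.019,"tz":0.084,"aperture":0.6},{"tx":0.0082,"ty":-0.019,"tz":0.084,"aperture":0.6},{"tx":0.0082,"ty":-0.019,"tz":0.084,"aperture":0.6}]' | python3 -m creep 15; python3 - <<'E'
from h import *
tool([.4787,.2885,.016])
C=cams();o=np.zeros((400,800,3),np.uint8)
o[:,:400]=cv2.resize(C["top"]["color"][160:260,150:250],(400,400),interpolation=2)
o[:,400:]=cv2.resize(C["scene"]["color"][200:300,200:300],(400,400),interpolation=2)
cv2.imwrite("pics/g1.png",o[:,:,::-1])
E
```

```text
time_s: 4.6
eef_pos: [0.4803, 0.2887, 0.0181]
ee_rot: [1.0, -0.001, 0.001, -0.0]
force: [-0.2, 0.4, 1.3]
grip_width: 0.6
grip_force: 0.0
tool d [-0.0016  0.0002  0.0021] yaw of y axis deg -90.07 tilt z [ 1.8e-03  6.0e-04 -1.0e+00] pos [0.4803 0.2887 0.0181]
```

View pics/g1.png

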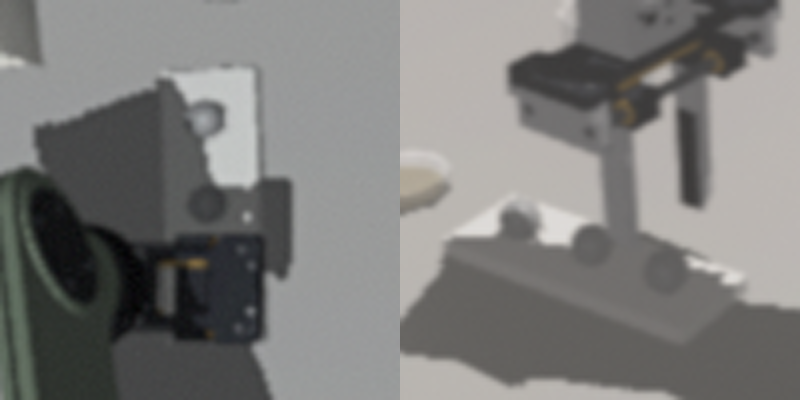

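```bash
python3 - <<'E'
from h import *
tool([.4787,.2885,.016])
C=cams();s=r.state();e=s["eef_pos"];print(s["grip_width"],s["force"])
for dy in(.029,-.029,0):print(proj(C["scene"],np.array(e)+[0,dy,0]).round(1),proj(C["top"],np.array(e)+[0,dy,0]).round(1))
print(proj(C["scene"],[[.4787,.2885,.022]]))
I=C["scene"]["color"][200:300,200:300];cv2.imwrite("pics/g2.png",cv2.resize(I,(500,500),interpolation=2)[:,:,::-1])
E
```

```text
tool d [-0.0025  0.0011  0.0031] yaw of y axis deg -90.04 tilt z [ 0.004   0.0016 -1.    ] pos [0.4812 0.2896 0.0191]
0.6012878116008727 [-0.10783848  0.26802231  0.00096822]
[[257.3 273.2]] [[192.  230.5]]
[[272.3 263. ]] [[211.8 230.7]]
[[264.9 268. ]] [[201.9 230.6]]
[[265.80599499 267.00957495]]
```

View pics/g2.png

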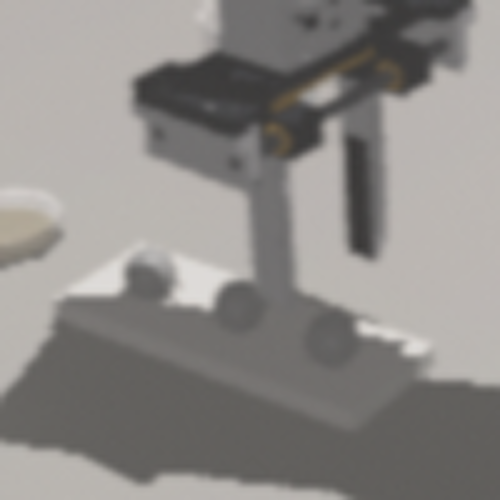

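The near fingertip shows at (257,261) and the far one at (272,252), but the state projects them to rows 273 and 263. Either the tips really are about 3 cm higher than reported, or something is misleading me. Closing the fingers is a safe test.

```bash
echo '[{"aperture":0.2},{"aperture":0.2},{"aperture":0.2},{"aperture":0.2},{"aperture":0.2},{"aperture":0.2}]' | python3 -m creep 15; python3 -c "
from h import *
C=cams()
s=cv2.imread('pics/scene0.png')
for dy in (.047,-.047): print(proj(C['scene'],np.array([.22,-.531,.167])+dy*np.array([.383,-.924,0])))
o=np.zeros((400,800,3),np.uint8)
o[:,400:]=cv2.resize(s[80:180,420:520],(400,400),interpolation=2)
o[:,:400]=cv2.resize(C['scene']['color'][200:300,200:300,::-1],(400,400),interpolation=2)
cv2.imwrite('pics/g3.png',o);tool([.4787,.2885,.016])"
```

```text
time_s: 5.3
eef_pos: [0.479, 0.2895, 0.0167]
ee_rot: [1.0, 0.0, -0.0, 0.0]
force: [-1.2, -0.5, 0.3]
grip_width: 0.217
grip_force: 0.0
[[475.57338374 143.88786256]]
[[477.91508274 152.30710753]]
tool d [-0.0003  0.0009  0.0006] yaw of y axis deg -89.99 tilt z [-2.e-04 -1.e-04 -1.e+00] pos [0.479  0.2894 0.0166]
```

View pics/g3.png

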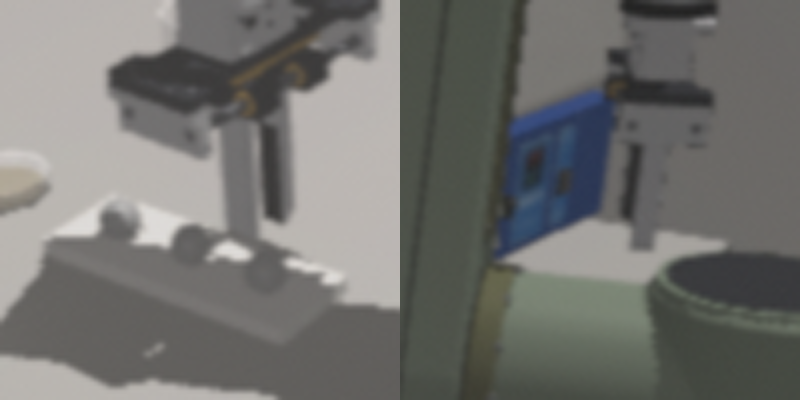

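The fingers closed on nothing. The picture agrees: the tips really are about 30 mm above what the state says, or are displaced along the view ray. I'll quantify it with both cameras.

```bash
echo '[{"aperture":0.6},{"aperture":0.6},{"aperture":0.6},{"aperture":0.6}]' | python3 -m creep 15; python3 - <<'E'
from h import *
C=cams();d=C["scene"];T=C["top"]
for p in[(257,261),(272.5,251.6)]:
    a=d["R"].T@np.linalg.inv(d["mtx"])@np.r_[p,1];o=-d["R"].T@d["t"]
    for z in(.017,.03,.04,.05,.06):print(z,(o+a*(z-o[2])/a[2]).round(3)[:2])
for z in(.1,.15,.2):print(z,proj(T,[[.479,.289,z]]))
o=np.zeros((400,800,3),np.uint8)
o[:,:400]=cv2.resize(T["color"][190:270,160:240,::-1],(400,400),interpolation=2)
o[:,400:]=cv2.resize(d["color"][200:300,200:300,::-1],(400,400),interpolation=2)
cv2.imwrite('pics/g4.png',o);print(r.state()["qpos"])
E
```

```text
time_s: 5.73
eef_pos: [0.4791, 0.2894, 0.0167]
ee_rot: [1.0, 0.0, -0.0, 0.0]
force: [0.3, 0.9, 0.3]
grip_width: 0.452
grip_force: 0.0
0.017 [0.522 0.274]
0.03 [0.508 0.289]
0.04 [0.497 0.301]
0.05 [0.485 0.312]
0.06 [0.474 0.324]
0.017 [0.52  0.214]
0.03 [0.505 0.23 ]
0.04 [0.494 0.243]
0.05 [0.483 0.255]
0.06 [0.472 0.268]
0.1 [[192.27972327 231.29916671]]
0.15 [[185.41664299 231.32542756]]
0.2 [[177.83253661 231.35444735]]
[ 3.88816155e-01  3.44254207e-01  1.70721277e+00 -2.21730361e-05
  1.09011849e+00  1.95953502e+00]
```

View pics/g4.png

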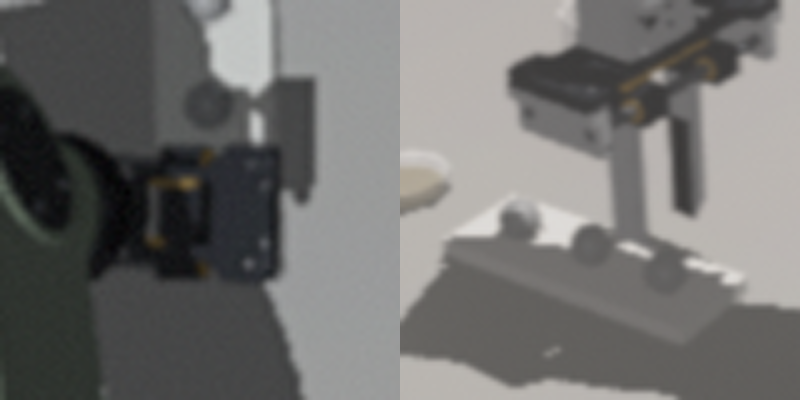

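The top view puts the gripper squarely over the ball (row 232), so x and y are right. The scene view puts the tips at z ≈ 0.05 while the state says 0.017, so the reported TCP is about 34 mm too low along the tool. I'll calibrate this by touching the tray top (12 mm) gently.

```bash
echo '[{"tz":0.01,"aperture":0.6},{"tz":0.02,"aperture":0.6},{"tz":0.026,"aperture":0.6},{"tz":0.026,"aperture":0.6},{"tz":0.026,"aperture":0.6}]' | python3 -m creep | grep -E "eef|force:"; for k in 1; do echo '[{"tz":0.003,"aperture":0.6},{"tz":0.003,"aperture":0.6}]' | python3 -m creep | grep -E "eef|^force"; echo '[{"tz":0.003,"aperture":0.6},{"tz":0.003,"aperture":0.6}]' | python3 -m creep| grep -E "eef|^force"; done; python3 - <<'E'
from h import *
C=cams();d=C["scene"];e=r.state()["eef_pos"]
for dy in(.029,-.029):print(proj(d,np.array(e)+[0,dy,.034]).round(1))
cv2.imwrite('pics/g5.png',cv2.resize(d["color"][200:300,200:300,::-1],(500,500),interpolation=2))
E
```

```text
eef_pos: [0.478, 0.289, -0.0105]
force: [0.5, -0.1, 1.0]
grip_force: 0.0
eef_pos: [0.479, 0.2894, -0.0125]
force: [0.2, -0.5, 0.1]
eef_pos: [0.479, 0.2894, -0.0155]
force: [0.5, -0.5, 0.1]
[[257.9 273.4]]
[[272.9 263.2]]
```

View pics/g5.png

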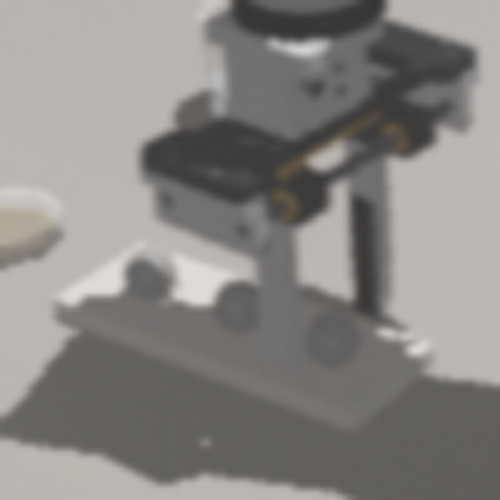

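The tips now show at (257,273) and (274,264), which matches the 34 mm offset, so true tip z ≈ 0.0185. I'll go 3 mm lower and close.

```bash
echo '[{"tz":0.003,"aperture":0.6},{"tz":0.003,"aperture":0.6}]' | python3 -m creep | grep -E "eef|^force"; echo '[{"aperture":0.1},{"aperture":0.1},{"aperture":0.1},{"aperture":0.1},{"aperture":0.1},{"aperture":0.1}]' | python3 -m creep 15; echo '[{"tz":-0.03,"aperture":0.1},{"tz":-0.06,"aperture":0.1},{"tz":-0.1,"aperture":0.1},{"tz":-0.12,"aperture":0.1},{"tz":-0.12,"aperture":0.1}]' | python3 -m creep; python3 -c "
from h import *
tool([.496,-.1447,.081-.034]);tool([.561,-.1335,.081-.034])"
```

```text
eef_pos: [0.4788, 0.2893, -0.0186]
force: [0.3, 0.3, 0.4]
time_s: 7.35
eef_pos: [0.4791, 0.2894, -0.0182]
ee_rot: [1.0, 0.0, 0.0, 0.0]
force: [0.3, -0.6, 0.4]
grip_width: 0.285
grip_force: 15.0
time_s: 7.77
eef_pos: [0.4836, 0.2914, 0.108]
ee_rot: [1.0, 0.0, 0.006, -0.002]
force: [0.7, 0.2, -1.7]
grip_width: 0.285
grip_force: 15.0
tool d [0.0116 0.4364 0.0591] yaw of y axis deg -89.99 tilt z [ 0.0111  0.0047 -0.9999] pos [0.4836 0.2914 0.108 ]
tool d [0.0766 0.4252 0.0598] yaw of y axis deg -89.99 tilt z [ 0.0111  0.0047 -0.9999] pos [0.4836 0.2914 0.108 ]
```

Ball grasped: 15 N at 0.285 opening. Next I carry it over the cup at (0.496, -0.145).

```bash
echo '[{"tx":0.002,"ty":0.04,"aperture":0.1},{"tx":0.004,"ty":0.08,"aperture":0.1},{"tx":0.006,"ty":0.12,"aperture":0.1},{"tx":0.008,"ty":0.16,"aperture":0.1},{"tx":0.01,"ty":0.2,"aperture":0.1},{"tx":0.012,"ty":0.24,"aperture":0.1},{"tx":0.014,"ty":0.28,"aperture":0.1},{"tx":0.016,"ty":0.32,"aperture":0.1},{"tx":0.0173,"ty":0.36,"aperture":0.1},{"tx":0.0173,"ty":0.4,"aperture":0.1}]' | python3 -m creep; echo '[{"ty":0.0332,"aperture":0.1},{"ty":0.0332,"aperture":0.1},{"ty":0.0332,"aperture":0.1},{"ty":0.0332,"aperture":0.1}]' | python3 -m creep; echo '[{"aperture":0.1},{"aperture":0.1}]' | python3 -m creep;python3 -c "
from h import *
tool([.4963,-.1439,.047])"
```

```text
time_s: 8.6
eef_pos: [0.495, -0.112, 0.0999]
ee_rot: [1.0, -0.0, -0.001, -0.001]
force: [0.6, -0.1, -1.6]
grip_width: 0.289
grip_force: 15.0
time_s: 8.93
eef_pos: [0.4952, -0.1428, 0.1002]
ee_rot: [1.0, -0.0, -0.001, -0.001]
force: [-0.4, -0.3, -2.1]
grip_width: 0.284
grip_force: 15.0
time_s: 9.1
eef_pos: [0.496, -0.142, 0.1011]
ee_rot: [1.0, 0.001, -0.001, -0.0]
force: [0.2, -0.1, -0.8]
grip_width: 0.287
grip_force: 15.0
tool d [0.0004 0.0019 0.0541] yaw of y axis deg -89.87 tilt z [-1.1e-03  9.0e-04 -1.0e+00] pos [ 0.496  -0.142   0.1011]
```

```bash
echo '[{"tx":0.0003,"ty":0.0015,"tz":0.02,"aperture":0.1},{"tx":0.0003,"ty":0.0015,"tz":0.04,"aperture":0.1},{"tx":0.0003,"ty":0.0015,"tz":0.05,"aperture":0.1},{"tx":0.0003,"ty":0.0015,"tz":0.05,"aperture":0.1},{"tx":0.0003,"ty":0.0015,"tz":0.05,"aperture":0.1}]' | python3 -m creep; echo '[{"tz":0.002,"aperture":0.1},{"tz":0.004,"aperture":0.1},{"tz":0.004,"aperture":0.1},{"tz":0.004,"aperture":0.1}]' | python3 -m creep; python3 -c "
from h import *
tool([.4963,-.1439,.047])"
```

```text
time_s: 9.52
eef_pos: [0.4963, -0.1442, 0.0513]
ee_rot: [1.0, 0.001, -0.001, -0.0]
force: [-0.4, 0.6, -0.2]
grip_width: 0.287
grip_force: 15.0
time_s: 9.85
eef_pos: [0.4971, -0.1455, 0.0483]
ee_rot: [1.0, 0.0, 0.0, 0.0]
force: [0.4, 0.3, -0.9]
grip_width: 0.283
grip_force: 15.0
tool d [-0.0008 -0.0016  0.0013] yaw of y axis deg -89.99 tilt z [ 1.e-03 -5.e-04 -1.e+00] pos [ 0.4971 -0.1455  0.0483]
```

```bash
echo '[{"tz":0.0015,"aperture":0.1},{"tz":0.0015,"aperture":0.1}]' | python3 -m creep | grep -E "eef|^force"; echo '[{"aperture":0.5},{"aperture":0.5},{"aperture":0.5},{"aperture":0.5}]' | python3 -m creep; echo '[{"tz":-0.03,"aperture":0.5},{"tz":-0.055,"aperture":0.5},{"tz":-0.055,"aperture":0.5},{"tz":-0.055,"aperture":0.5},{"tz":-0.055,"aperture":0.5}]' | python3 -m creep | grep -E "eef|^force"; python3 - <<'E'
from h import *
tool([.5405,.2933,.10])
C=cams();o=np.zeros((400,800,3),np.uint8)
o[:,:400]=cv2.resize(C["top"]["color"][180:260,330:410,::-1],(400,400),interpolation=2)
o[:,400:]=cv2.resize(C["scene"]["color"][140:220,310:390,::-1],(400,400),interpolation=2)
cv2.imwrite('pics/g6.png',o)
for c in C:
  for m in r.masks_of(c,"ball_1_center")[:5]:
      y,x=np.nonzero(m["mask"]);print(c,round(m["score"],2),len(x),x.mean().round(1),y.mean().round(1))
  print(proj(C[c],[[.496,-.1447,.086]]))
E
```

```text
eef_pos: [0.4968, -0.1454, 0.0463]
force: [0.5, -0.4, -1.0]
time_s: 10.35
eef_pos: [0.4969, -0.1454, 0.0465]
ee_rot: [1.0, 0.0, 0.0, 0.0]
force: [0.4, 0.1, 0.9]
grip_width: 0.496
grip_force: 0.0
eef_pos: [0.4963, -0.1451, 0.1008]
force: [-1.0, -0.7, -0.8]
tool d [ 0.0442 -0.4384  0.0009] yaw of y axis deg -89.99 tilt z [-6.e-04  3.e-04 -1.e+00] pos [ 0.4963 -0.1451  0.1008]
scene 0.48 37 350.0 188.0
[[349.38868843 187.81379647]]
top 0.64 2269 395.1 217.7
[[353.50647525 226.57665563]]
```

View pics/g6.png

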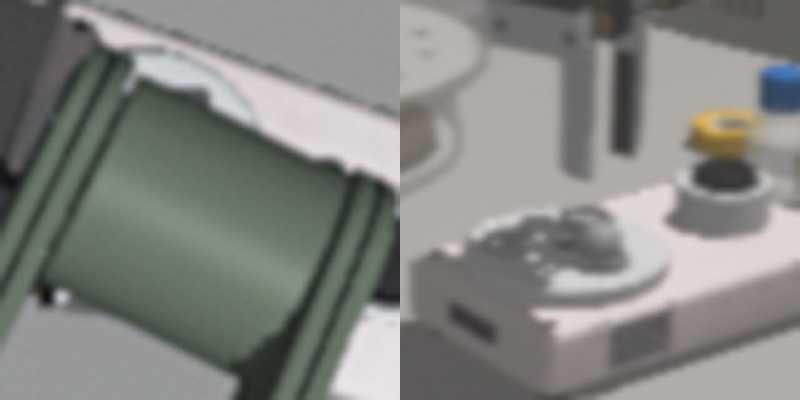

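The ball sits in its cup: the scene detection at (350,188) matches the predicted (349.4,187.8). Next is the middle ball.

```bash
echo '[{"tx":0.004,"ty":-0.04,"aperture":0.55},{"tx":0.008,"ty":-0.08,"aperture":0.55},{"tx":0.012,"ty":-0.12,"aperture":0.55},{"tx":0.016,"ty":-0.16,"aperture":0.55},{"tx":0.02,"ty":-0.2,"aperture":0.55},{"tx":0.024,"ty":-0.24,"aperture":0.55},{"tx":0.028,"ty":-0.28,"aperture":0.55},{"tx":0.032,"ty":-0.32,"aperture":0.55},{"tx":0.036,"ty":-0.36,"aperture":0.55},{"tx":0.04,"ty":-0.4,"aperture":0.55}]' | python3 -m creep|grep eef; echo '[{"tx":0.0043,"ty":-0.038,"aperture":0.55},{"tx":0.0043,"ty":-0.038,"aperture":0.55},{"tx":0.0043,"ty":-0.038,"tz":0.03,"aperture":0.55},{"tx":0.0043,"ty":-0.038,"tz":0.05,"aperture":0.55},{"tx":0.0043,"ty":-0.038,"tz":0.05,"aperture":0.55},{"tx":0.0043,"ty":-0.038,"tz":0.05,"aperture":0.55},{"tx":0.0043,"ty":-0.038,"tz":0.05,"aperture":0.55}]' | python3 -m creep; python3 -c "
from h import *
tool([.5408,.2933,-.0182])"
```

```text
eef_pos: [0.5358, 0.2566, 0.1002]
time_s: 12.38
eef_pos: [0.5415, 0.2923, 0.0518]
ee_rot: [1.0, -0.0, 0.0, -0.0]
force: [1.2, -0.5, -0.2]
grip_width: 0.55
grip_force: 0.0
tool d [-0.0007 -0.0009  0.07  ] yaw of y axis deg -90.03 tilt z [ 5.e-04  1.e-04 -1.e+00] pos [0.5415 0.2923 0.0518]
```

```bash
echo '[{"tx":-0.0005,"ty":-0.0005,"tz":0.03,"aperture":0.55},{"tx":-0.0005,"ty":-0.0005,"tz":0.055,"aperture":0.55},{"tx":-0.0005,"ty":-0.0005,"tz":0.066,"aperture":0.55},{"tx":-0.0005,"ty":-0.0005,"tz":0.0695,"aperture":0.55},{"tx":-0.0005,"ty":-0.0005,"tz":0.0695,"aperture":0.55},{"tx":-0.0005,"ty":-0.0005,"tz":0.0695,"aperture":0.55},{"tx":-0.0005,"ty":-0.0005,"tz":0.0695,"aperture":0.55}]' | python3 -m creep | grep -E "eef|^force"; echo '[{"aperture":0.1},{"aperture":0.1},{"aperture":0.1},{"aperture":0.1},{"aperture":0.1}]' | python3 -m creep 15; echo '[{"tz":-0.03,"aperture":0.1},{"tz":-0.06,"aperture":0.1},{"tz":-0.1,"aperture":0.1},{"tz":-0.12,"aperture":0.1},{"tz":-0.12,"aperture":0.1},{"tz":-0.12,"aperture":0.1},{"tz":-0.12,"aperture":0.1}]' | python3 -m creep; python3 -c "
from h import *
tool([.5613,-.1327,.1])"
```

```text
eef_pos: [0.5423, 0.2938, -0.0162]
force: [0.3, 0.4, -0.3]
time_s: 13.38
eef_pos: [0.5407, 0.2933, -0.0179]
ee_rot: [1.0, 0.0, 0.0, -0.0]
force: [0.2, -0.2, 1.3]
grip_width: 0.283
grip_force: 15.0
time_s: 13.97
eef_pos: [0.5389, 0.2927, 0.0998]
ee_rot: [1.0, 0.0, -0.002, 0.001]
force: [-0.9, -0.9, -1.8]
grip_width: 0.285
grip_force: 15.0
tool d [2.240e-02 4.254e-01 2.000e-04] yaw of y axis deg -90.0 tilt z [-0.0033 -0.0012 -1.    ] pos [0.5389 0.2927 0.0998]
```

```bash
echo '[{"tx":0.002,"ty":0.04,"aperture":0.1},{"tx":0.004,"ty":0.08,"aperture":0.1},{"tx":0.006,"ty":0.12,"aperture":0.1},{"tx":0.008,"ty":0.16,"aperture":0.1},{"tx":0.01,"ty":0.2,"aperture":0.1},{"tx":0.012,"ty":0.24,"aperture":0.1},{"tx":0.014,"ty":0.28,"aperture":0.1},{"tx":0.016,"ty":0.32,"aperture":0.1},{"tx":0.018,"ty":0.36,"aperture":0.1},{"tx":0.0206,"ty":0.4,"aperture":0.1}]' | python3 -m creep|grep eef; echo '[{"ty":0.026,"aperture":0.1},{"ty":0.026,"aperture":0.1},{"ty":0.026,"aperture":0.1},{"ty":0.026,"tz":0.02,"aperture":0.1},{"ty":0.026,"tz":0.04,"aperture":0.1},{"ty":0.026,"tz":0.04,"aperture":0.1},{"ty":0.026,"tz":0.04,"aperture":0.1},{"ty":0.026,"tz":0.04,"aperture":0.1}]' | python3 -m creep; python3 -c "
from h import *
tool([.5613,-.1327,.0465]);tool([.5613,-.1327,.0465])"
```

```text
eef_pos: [0.5583, -0.1078, 0.0984]
time_s: 15.47
eef_pos: [0.561, -0.1315, 0.0616]
ee_rot: [1.0, 0.001, -0.0, -0.0]
force: [0.5, -0.0, 0.2]
grip_width: 0.283
grip_force: 15.0
tool d [0.0003 0.0012 0.0151] yaw of y axis deg -89.91 tilt z [-7.e-04  6.e-04 -1.e+00] pos [ 0.561  -0.1315  0.0616]
tool d [0.0003 0.0012 0.0151] yaw of y axis deg -89.91 tilt z [-7.e-04  6.e-04 -1.e+00] pos [ 0.561  -0.1315  0.0616]
```

```bash
echo '[{"tx":0.0003,"ty":0.0008,"tz":0.008,"aperture":0.1},{"tx":0.0003,"ty":0.0008,"tz":0.012,"aperture":0.1},{"tx":0.0003,"ty":0.0008,"tz":0.015,"aperture":0.1},{"tx":0.0003,"ty":0.0008,"tz":0.015,"aperture":0.1},{"tx":0.0003,"ty":0.0008,"tz":0.015,"aperture":0.1}]' | python3 -m creep | grep -E "eef|^force"; echo '[{"aperture":0.5},{"aperture":0.5},{"aperture":0.5},{"aperture":0.5}]' | python3 -m creep|grep -E "eef|^force|width"; echo '[{"tz":-0.03,"aperture":0.5},{"tz":-0.055,"aperture":0.5},{"tz":-0.055,"aperture":0.5},{"tz":-0.055,"aperture":0.5},{"tz":-0.055,"aperture":0.5}]' | python3 -m creep | grep -E "eef|^force"; python3 - <<'E'
from h import *
tool([.6025,.2976,.10])
C=cams()
for c in C:
  for m in r.masks_of(c,"ball_1_center")[:5]:
      y,x=np.nonzero(m["mask"]);print(c,round(m["score"],2),len(x),x.mean().round(1),y.mean().round(1))
  print(proj(C[c],[[.496,-.1447,.086],[.561,-.1335,.086]]))
E
```

```text
eef_pos: [0.5614, -0.1336, 0.0467]
force: [0.1, 0.5, -0.7]
eef_pos: [0.5617, -0.1337, 0.0471]
force: [-0.8, -0.3, 0.0]
grip_width: 0.495
eef_pos: [0.561, -0.1334, 0.1013]
force: [-0.4, -0.1, 0.1]
tool d [ 0.0415 -0.431   0.0013] yaw of y axis deg -90.0 tilt z [-6.e-04  2.e-04 -1.e+00] pos [ 0.561  -0.1334  0.1013]
[[349.38868843 187.81379647]
 [330.73035941 184.46827968]]
top 0.4 85 353.4 226.6
top 0.24 3474 386.3 230.0
[[353.50647525 226.57665563]
 [349.4190626  202.49626605]]
```

Now the third ball; I'll check the second cup again from further away.

```bash
echo '[{"tx":0.004,"ty":-0.04,"aperture":0.55},{"tx":0.008,"ty":-0.08,"aperture":0.55},{"tx":0.012,"ty":-0.12,"aperture":0.55},{"tx":0.016,"ty":-0.16,"aperture":0.55},{"tx":0.02,"ty":-0.2,"aperture":0.55},{"tx":0.024,"ty":-0.24,"aperture":0.55},{"tx":0.028,"ty":-0.28,"aperture":0.55},{"tx":0.032,"ty":-0.32,"aperture":0.55},{"tx":0.036,"ty":-0.36,"aperture":0.55},{"tx":0.0415,"ty":-0.4,"aperture":0.55}]' | python3 -m creep|grep eef; echo '[{"ty":-0.031,"aperture":0.55},{"ty":-0.031,"aperture":0.55},{"ty":-0.031,"tz":0.03,"aperture":0.55},{"ty":-0.031,"tz":0.05,"aperture":0.55},{"ty":-0.031,"tz":0.05,"aperture":0.55},{"ty":-0.031,"tz":0.05,"aperture":0.55},{"ty":-0.031,"tz":0.05,"aperture":0.55}]' | python3 -m creep; python3 - <<'E'
from h import *
tool([.6025,.2976,-.0182])
C=cams()
for c in C:
  for m in r.masks_of(c,"ball_1_center")[:5]:
      y,x=np.nonzero(m["mask"]);print(c,round(m["score"],2),len(x),x.mean().round(1),y.mean().round(1))
E
```

```text
eef_pos: [0.6018, 0.2683, 0.1005]
time_s: 18.25
eef_pos: [0.6034, 0.297, 0.0523]
ee_rot: [1.0, -0.0, 0.0, -0.0]
force: [0.4, -0.6, 0.2]
grip_width: 0.553
grip_force: 0.0
tool d [-0.0009 -0.0006  0.0705] yaw of y axis deg -90.03 tilt z [ 5.e-04  1.e-04 -1.e+00] pos [0.6034 0.297  0.0523]
top 0.52 612 270.8 150.1
```

```bash
echo '[{"tx":-0.0006,"ty":-0.0004,"tz":0.03,"aperture":0.55},{"tx":-0.0006,"ty":-0.0004,"tz":0.055,"aperture":0.55},{"tx":-0.0006,"ty":-0.0004,"tz":0.066,"aperture":0.55},{"tx":-0.0006,"ty":-0.0004,"tz":0.07,"aperture":0.55},{"tx":-0.0006,"ty":-0.0004,"tz":0.07,"aperture":0.55},{"tx":-0.0006,"ty":-0.0004,"tz":0.07,"aperture":0.55},{"tx":-0.0006,"ty":-0.0004,"tz":0.07,"aperture":0.55}]' | python3 -m creep | grep -E "eef|^force"; echo '[{"aperture":0.1},{"aperture":0.1},{"aperture":0.1},{"aperture":0.1},{"aperture":0.1}]' | python3 -m creep 15; echo '[{"tz":-0.03,"aperture":0.1},{"tz":-0.06,"aperture":0.1},{"tz":-0.1,"aperture":0.1},{"tz":-0.12,"aperture":0.1},{"tz":-0.12,"aperture":0.1},{"tz":-0.12,"aperture":0.1},{"tz":-0.12,"aperture":0.1}]' | python3 -m creep; python3 -c "
from h import *
tool([.5388,-.1936,.1])"
```

```text
eef_pos: [0.6041, 0.2984, -0.0162]
force: [0.2, -0.4, 1.0]
time_s: 19.45
eef_pos: [0.6025, 0.2979, -0.0179]
ee_rot: [1.0, 0.0, 0.0, -0.0]
force: [0.0, -0.5, 0.1]
grip_width: 0.289
grip_force: 15.0
time_s: 20.03
eef_pos: [0.6007, 0.2974, 0.0997]
ee_rot: [1.0, 0.0, -0.002, 0.001]
force: [0.2, 0.2, -1.8]
grip_width: 0.286
grip_force: 15.0
tool d [-6.200e-02  4.909e-01  4.000e-04] yaw of y axis deg -89.99 tilt z [-0.0033 -0.0011 -1.    ] pos [0.6007 0.2974 0.0997]
```

```bash
echo '[{"tx":-0.005,"ty":0.04,"aperture":0.1},{"tx":-0.01,"ty":0.08,"aperture":0.1},{"tx":-0.015,"ty":0.12,"aperture":0.1},{"tx":-0.02,"ty":0.16,"aperture":0.1},{"tx":-0.025,"ty":0.2,"aperture":0.1},{"tx":-0.03,"ty":0.24,"aperture":0.1},{"tx":-0.035,"ty":0.28,"aperture":0.1},{"tx":-0.04,"ty":0.32,"aperture":0.1},{"tx":-0.045,"ty":0.36,"aperture":0.1},{"tx":-0.05,"ty":0.4,"aperture":0.1}]' | python3 -m creep|grep eef; echo '[{"tx":-0.0067,"ty":0.04,"aperture":0.1},{"tx":-0.0137,"ty":0.08,"aperture":0.1},{"tx":-0.0137,"ty":0.0915,"aperture":0.1},{"tx":-0.0137,"ty":0.0915,"aperture":0.1},{"tx":-0.0137,"ty":0.0915,"tz":0.02,"aperture":0.1},{"tx":-0.0137,"ty":0.0915,"tz":0.04,"aperture":0.1},{"tx":-0.0137,"ty":0.0915,"tz":0.04,"aperture":0.1},{"tx":-0.0137,"ty":0.0915,"tz":0.04,"aperture":0.1},{"tx":-0.0137,"ty":0.0915,"tz":0.04,"aperture":0.1}]' | python3 -m creep; python3 -c "
from h import *
tool([.5388,-.1936,.0465])"
```

```text
eef_pos: [0.5493, -0.1031, 0.0986]
time_s: 21.62
eef_pos: [0.5387, -0.1923, 0.0616]
ee_rot: [1.0, 0.001, -0.0, -0.0]
force: [-0.1, 0.0, -0.8]
grip_width: 0.284
grip_force: 15.0
tool d [0.0001 0.0014 0.0151] yaw of y axis deg -89.9 tilt z [-7.e-04  8.e-04 -1.e+00] pos [ 0.5387 -0.1923  0.0616]
```

```bash
echo '[{"ty":0.0009,"tz":0.008,"aperture":0.1},{"ty":0.0009,"tz":0.012,"aperture":0.1},{"ty":0.0009,"tz":0.015,"aperture":0.1},{"ty":0.0009,"tz":0.015,"aperture":0.1},{"ty":0.0009,"tz":0.015,"aperture":0.1}]' | python3 -m creep | grep -E "eef|^force"; echo '[{"aperture":0.5},{"aperture":0.5},{"aperture":0.5},{"aperture":0.5}]' | python3 -m creep|grep -E "eef|^force|width"; echo '[{"tz":-0.03,"aperture":0.5},{"tz":-0.055,"aperture":0.5},{"tz":-0.055,"aperture":0.5},{"tx":-0.02,"ty":0.03,"tz":-0.055,"aperture":0},{"tx":-0.04,"ty":0.06,"tz":-0.055,"aperture":0},{"tx":-0.0545,"ty":0.0937,"tz":-0.055,"aperture":0},{"tx":-0.0545,"ty":0.0937,"tz":-0.055,"aperture":0},{"tx":-0.0545,"ty":0.0937,"tz":-0.055,"aperture":0},{"tx":-0.0545,"ty":0.0937,"tz":-0.055,"aperture":0}]' | python3 -m creep | grep -E "eef|^force|width"; python3 - <<'E'
from h import *
tool([.484,-.2875,.10])
C=cams()
for c in C:
  print(proj(C[c],[[.496,-.1447,.086],[.561,-.1335,.086],[.5385,-.1944,.086]]))
  for m in r.masks_of(c,"ball_1_center")[:5]:
      y,x=np.nonzero(m["mask"]);print(c,round(m["score"],2),len(x),x.mean().round(1),y.mean().round(1))
o=np.zeros((400,800,3),np.uint8)
o[:,:400]=cv2.resize(C["top"]["color"][180:260,330:410,::-1],(400,400),interpolation=2)
o[:,400:]=cv2.resize(C["scene"]["color"][140:220,310:390,::-1],(400,400),interpolation=2)
cv2.imwrite('pics/g7.png',o)
E
```

```text
eef_pos: [0.5386, -0.1945, 0.0468]
force: [0.3, -0.9, -1.2]
eef_pos: [0.5389, -0.1947, 0.0471]
force: [-0.0, -0.6, 0.2]
grip_width: 0.494
eef_pos: [0.484, -0.2878, 0.1012]
force: [-0.4, -0.6, 0.7]
grip_width: 0.109
tool d [ 0.     -0.0003  0.0012] yaw of y axis deg -90.04 tilt z [-3.e-04  1.e-03 -1.e+00] pos [ 0.484  -0.2878  0.1012]
[[349.38868843 187.81379647]
 [330.73035941 184.46827968]
 [346.38505255 180.1542533 ]]
[[353.50647525 226.57665563]
 [349.4190626  202.49626605]
 [371.9848937  210.97861833]]
top 0.38 63 353.1 226.7
```

View pics/g7.png

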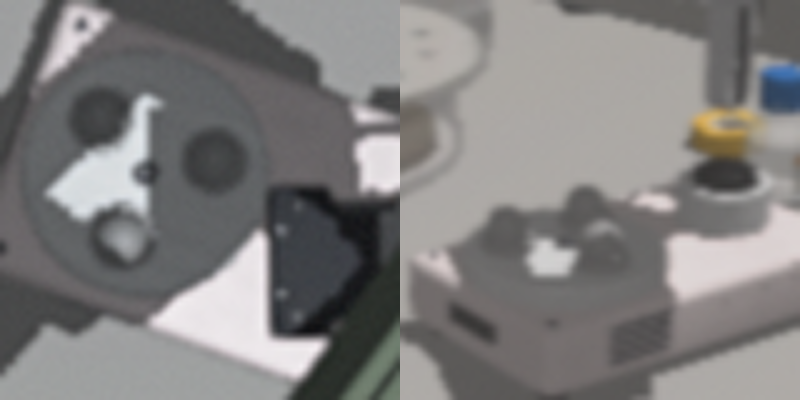

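All three balls sit in cups: top crop (103,117), (215,160) and (122,240), with the same three visible in the scene view. The closing fingers are above the button. I'll descend and measure the force.

```bash
cat > f.py <<'E'
from h import *
F=[];Z=[]
for i in range(5):
    r.read_camera("top");s=r.state();F.append(s["force"]);Z.append(s["eef_pos"])
print("F",np.mean(F,0).round(2),"sd",np.std(F,0).round(1)[2],"pos",np.mean(Z,0).round(4),s["grip_width"].__round__(3),s["time_s"])
E
echo '[{"tz":0.015,"aperture":0},{"tz":0.028,"aperture":0},{"tz":0.034,"aperture":0},{"tz":0.034,"aperture":0},{"tz":0.034,"aperture":0}]' | python3 -m creep|grep eef; python3 f.py
echo '[{"tz":0.002,"aperture":0},{"tz":0.003,"aperture":0},{"tz":0.003,"aperture":0}]' | python3 -m creep|grep force; python3 f.py
```

```text
eef_pos: [0.4842, -0.2876, 0.0675]
F [ 0.52 -0.41  0.09] sd 0.6 pos [ 0.4848 -0.2885  0.0685] 0.005 23.9833
force: [-0.6, -0.7, -0.1]
grip_force: 0.0
F [ 0.12 -0.38  0.37] sd 0.3 pos [ 0.484  -0.2883  0.0647] 0.005 24.4833
```

```bash
echo '[{"tz":0.002,"aperture":0},{"tz":0.003,"aperture":0},{"tz":0.003,"aperture":0}]' | python3 -m creep|grep ^force; python3 f.py
echo '[{"tz":0.002,"aperture":0},{"tz":0.002,"aperture":0},{"tz":0.002,"aperture":0}]' | python3 -m creep|grep ^force; python3 f.py
```

```text
force: [0.8, 0.9, 0.8]
F [ 0.41 -0.06  0.37] sd 0.3 pos [ 0.4841 -0.2882  0.0616] 0.007 24.9833
force: [-0.7, 1.1, -0.6]
F [-0.18  0.03 -0.09] sd 0.3 pos [ 0.4841 -0.2883  0.0597] 0.002 25.4833
```

```bash
echo '[{"tz":0.002,"aperture":0},{"tz":0.002,"aperture":0},{"tz":0.002,"aperture":0}]' | python3 -m creep|grep ^force; python3 f.py
echo '[{"tz":0.002,"aperture":0},{"tz":0.002,"aperture":0},{"tz":0.002,"aperture":0}]' | python3 -m creep|grep ^force; python3 f.py
```

```text
force: [-0.1, 0.1, -0.4]
F [ 0.23 -0.27 -0.06] sd 0.8 pos [ 0.4841 -0.2882  0.0577] 0.009 25.9833
force: [-0.9, 0.8, 3.1]
F [-0.2  -0.05  3.37] sd 0.4 pos [ 0.4844 -0.2885  0.0561] 0.004 26.4833
```

Contact at 3.4 N, so about 0.7 mm of travel. Flush should be about 9.3 mm further down, at 8 N.

```bash
echo '[{"tz":0.002,"aperture":0},{"tz":0.004,"aperture":0},{"tz":0.005,"aperture":0},{"tz":0.005,"aperture":0}]' | python3 -m creep|grep ^force; python3 f.py
echo '[{"tz":0.001,"aperture":0},{"tz":0.002,"aperture":0},{"tz":0.003,"aperture":0},{"tz":0.003,"aperture":0}]' | python3 -m creep|grep ^force; python3 f.py
```

```text
force: [-0.7, 0.4, 5.8]
F [-0.91  0.71  5.66] sd 0.5 pos [ 0.4844 -0.2885  0.051 ] 0.007 27.0667
force: [-0.9, 0.6, 7.2]
F [-1.01  0.85  6.84] sd 0.4 pos [ 0.4844 -0.2885  0.0483] 0.005 27.65
```

```bash
echo '[{"tz":0.001,"aperture":0},{"tz":0.0018,"aperture":0},{"tz":0.0018,"aperture":0},{"tz":0.0018,"aperture":0},{"tz":0.0018,"aperture":0},{"tz":0.0018,"aperture":0},{"tz":0.0018,"aperture":0},{"tz":0.0018,"aperture":0},{"tz":0.0018,"aperture":0},{"tz":0.0018,"aperture":0}]' | python3 -m creep|grep ^force; python3 f.py; python3 - <<'E'
from h import *
C=cams()
for m in r.masks_of("scene","ball_1_center")+r.masks_of("top","ball_1_center"):
      y,x=np.nonzero(m["mask"]);print(round(m["score"],2),len(x),x.mean().round(1),y.mean().round(1))
E
```

```text
force: [-1.4, 1.2, 8.0]
F [-0.82  0.92  7.84] sd 0.4 pos [ 0.4844 -0.2885  0.0467] 0.008 28.7333
0.44 58 350.2 188.1
0.66 564 270.3 150.8
```

```bash
python3 -c "
from workcell import r
print(r.sign_off())"
```

```text
the job is handed in; nothing more can be done
None
```

I handed the job in with a ball in each of the three cups and the closed fingertips holding the button about flush (7.8 N, roughly 10 mm travel); sign-off returned no verdict.

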